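Check the catch of the plug case

TASK

Make sure the lid of the rectangular spark-plug case on the bench is really caught: take its black ball knob and tug it firmly upward until you feel the catch hold it back or the lid clearly rises. If the lid gives, press it down again until the catch snaps and the lid lies fully home; either way leave the lid shut and let go, and leave the round tin with the similar knob where it is.

Things in the scene. Friction and masses are not known exactly. Their poses are not given: they have to be found in the camera images.
- lid_knob (a point): Centre of the black ball knob (26 mm ball on a short stem, 32 mm high in all) on the hinged lid of the fixed grey 160 x 110 mm case. Lid home: lid top 70 mm, this point 89 mm above bench. Axes then: z up, y along the hinge, x from knob to hinge; hinge line 125 mm along +x, 29 mm lower. Catch: on the end face, 55 mm along -x. Case reaches 35 mm along -x, 55 mm either side. It moves with the lid.
- lid (a joint): Lid angle, rad: 0 = fully home, grows as the knob end rises, at most 0.8. Caught, it rests at 0. Not caught, it rests on top of the catch at about 0.042 (knob 5 mm above home), lifts with 2 to 6 N at the knob and sinks back to about 0.042 if let go. Pressing down on the knob with about 10 N (at most 15 N) pushes it past the catch and it snaps to 0.
- clip (a joint): Draw of the sprung steel clip of the catch, m: 0 at rest, up to 0.008. With the lid caught, pulling the knob up stretches it (about 5 N at the knob for 2 mm, 8 N for 4 mm; the knob rises about 1 mm per mm of it); at some 11 to 15 N the catch lets go and the lid comes free. It stays near 0 when a lid that is not caught is lifted.
- tin_knob (a point): Centre of a like ball knob (26 mm ball, centre 89 mm above the bench) on the round grey tin, 94 mm in diameter, that stands loose on the bench. Not to be moved.

How it is judged:
By the outcome, as a careful person would: the job done as asked, in the order asked, and still so for the second after the job is handed in, with the robot touching nothing.
It also fails if it takes over 38 s, if anything falls off the work surface, if the arm or the gripper's body presses on something with over 40 N, if the wrist force passes 120 N, or if a joint passes its speed limit or range.

ROBOT

A 6-joint arm with a two-finger parallel gripper is mounted at the origin on the work surface. World frame = base frame: x ahead of the robot, y to its left, z up, the work surface at z = 0. Lengths are in mm, angles in rad, forces in N, time in s.
With the tool pointing down it reaches from about 250 to 775 mm from the base axis. Payload 4 kg.
Tool frame: the origin (TCP) lies midway between the tips of the shut fingers; the grasp point (between the pads) lies arm.tcp_to_grasp behind it (arm.tcp_to_grasp is the distance from the TCP to the grasp point, in mm); z points along the fingers, y is the line along which they close (so a half turn about z gives the same grasp; the last joint's range is limited). The gripper opens to 85 mm and grips with 20 to 120 N. Pads are 22 mm wide; open, the fingers measure 114 mm over their backs; the gripper's body (76 mm by 85 mm) begins 54 mm behind the grasp point. The pads swing forward as they close: fully open they stand 13 mm farther back than shut.
Start: joints at [1.095, 0.087, 1.371, -0, 1.684, -0.103], TCP at [200.333, 512.235, 231.341] pointing down, gripper open.
Joint ranges: [-3.1, 3.1], [-0.76, 2.03], [0.27, 2.55], [-1.08, 4.22], [0.17, 2.65], [-2.57, 2.57]. Speed limits (rad/s): [2.79, 2.79, 3.14, 3.14, 3.14, 3.14].

INTERFACE

Orientations are given as a unit quaternion [w, x, y, z].
In Python, from bench import telemetry, eyes, arm gives the robot as it stands.
- The arm moves only by the tool drive_tool, never from a script. Its argument "motion" is a list of rows, each a list of 3 entries, a list of its own where there are three numbers: the opening, from -1 (shut) to 1 (fully open), so that 0 is half open, then the shift along the tool's x, y, z in m, then the turn, a rotation vector about the tool's x, y, z in rad. A call has exactly 5 rows; each row shifts and turns the commanded pose from where the row before left it, along the tool's axes as they then stand; what a row does not reach is not made up. A row lasts 1/10 s, in which the tool goes at most 50 mm and 8.59 degrees, less where a joint would pass 70% of its speed; a pose out of reach is approached as far as the arm can. A call with a gripper value outside its range is refused whole. The fingers move at their own pace and stop on an object; the grip force is fixed at half the most. Time passes only in rows, so rows that do not move let the fingers close, or fill a call up. It gives the time, the measured TCP pose, the force, the opening and the grip force at its end, in the units of the state.
- telemetry.sense(): the state, without advancing time (a new reading comes with each control period).
- eyes.read_camera(name): name is "scene" or "top" or "wrist"; returns a dict with "img" (480x640x3 uint8, red, green, blue), "fx", "fy", "cx", "cy" (pixels), "extrinsics" (4x4, takes a point from world to camera coordinates). Camera axes: x right, y down, z forward; pixel columns grow to the right and rows downward; lengths in mm; the calibration is good to about 2 mm. A picture is of the moment at which its call begins. There is no depth.
- arm.job_done(): hands the job in; it is judged then, once.
The state is a dict: "t": time; "qpos": joint angles; "joint_vel": joint speeds; "effort": joint torques, N m; "position": TCP position; "tcp_rot": TCP orientation; "contact_force": force on the tool from outside, world axes, zero at the start; "wrist_torque": the same for the moment, N m; "grip_width": finger opening in mm; "grasp_force": force on a finger pad.
Only numpy, scipy, OpenCV 4.12 (cv2) and the standard library are available. Lean on these libraries where they do the work, as an engineer would, in place of code of your own. Each camera call takes 0.05 s, during which the arm holds its last target. There are 200 camera calls.

## Working session

There is one attempt and no reset: what is moved stays moved. The work goes in short steps, Python scripts to look and compute and a tool call to move; the robot and the scene stay as the last step left them, time stands still between calls to the robot, and variables do not carry over. Pictures are saved under pics/ and viewed, at most 10 in all, crops included, and the job is handed in when it is done.

Besides the shell and the picture viewer there is one more tool, called after "Request:" by a JSON object that holds its "method" and its "body". drive_tool: Moves the arm, as the interface text tells. Its arguments: {"type":"object","properties":{"motion":{"type":"array","items":{"type":"array"}}},"required":["motion"]}

```bash
mkdir -p pics; python3 - <<'E'
from bench import telemetry, eyes, arm
import cv2
s=telemetry.sense();print({k:s[k] for k in('t','position','tcp_rot','contact_force','grip_width')},arm.tcp_to_grasp)
for n in('scene','top'):
    c=eyes.read_camera(n);cv2.imwrite(f'pics/{n}0.png',c['img'][:,:,::-1]);print(n,c['fx'],c['fy'],c['cx'],c['cy'],c['extrinsics'])
E
```

```text
{'t': 0.0, 'position': array([200.08632665, 511.76655719, 230.1139404 ]), 'tcp_rot': array([-3.21445326e-04,  1.85319666e-01,  9.82677635e-01, -1.08796930e-03]), 'contact_force': array([ 0.5986383 ,  0.53161215, -0.23313934]), 'grip_width': 85.22327938951244} 18.700000000000003
scene 440.81252497860135 440.81252497860135 315.6073404183882 241.31121837991543 [[ 2.37151995e-01  9.71430607e-01  9.02809411e-03 -9.27198802e+01]
 [ 7.90323003e-01 -1.87517959e-01 -5.83289436e-01 -3.58995214e+02]
 [-5.64932281e-01  1.45463364e-01 -8.12214213e-01  1.10062665e+03]
 [ 0.00000000e+00  0.00000000e+00  0.00000000e+00  1.00000000e+00]]
top 504.88427168620547 504.88427168620547 319.0877373243401 235.3290734283832 [[ 1.62192255e-02 -9.99867916e-01 -1.04251445e-03 -2.96821615e+01]
 [-9.89801076e-01 -1.59083241e-02 -1.41565377e-01  4.97862965e+02]
 [ 1.41530094e-01  3.32796269e-03 -9.89928360e-01  7.95504809e+02]
 [ 0.00000000e+00  0.00000000e+00  0.00000000e+00  1.00000000e+00]]
```

View pics/scene0.png

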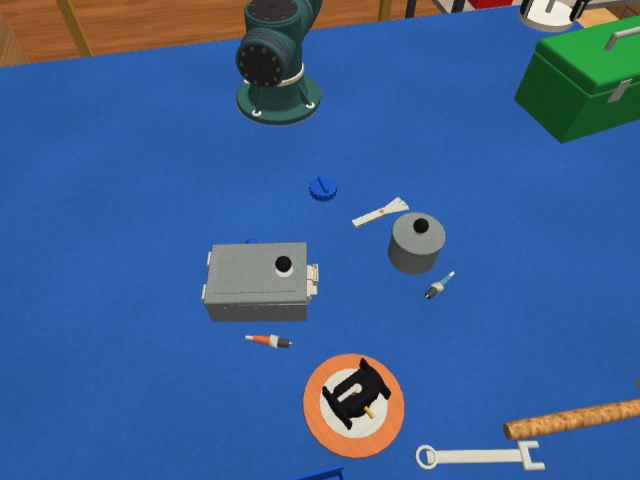

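View pics/top0.png

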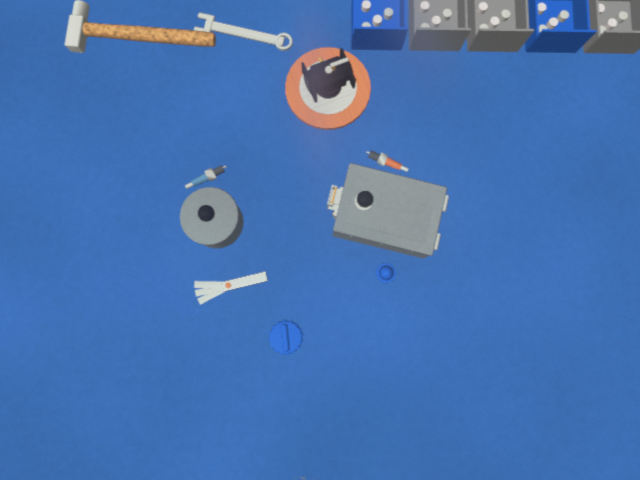

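The scene view shows the case with its knob at (284,264) and catch to the right, and the tin knob at (421,226). In the top view the case knob is at (365,199), the tin knob at (206,213), and the hinge edge runs from about (445,186) to (428,253).

```bash
cat > h.py <<'E'
import numpy as np, cv2
from bench import telemetry, eyes, arm
def P(c): 
    K=np.array([[c['fx'],0,c['cx']],[0,c['fy'],c['cy']],[0,0,1]]); return K@np.array(c['extrinsics'])[:3]
def blob(img,p,r=14,th=45):
    u,v=p;w=img[v-r:v+r+1,u-r:u+r+1].max(2)<th
    n,l,st,ce=cv2.connectedComponentsWithStats(w.astype(np.uint8)); i=1+st[1:,4].argmax()
    return ce[i]+[u-r,v-r],st[i]
def tri(Pa,a,Pb,b):
    X=cv2.triangulatePoints(Pa,Pb,np.array(a,float).reshape(2,1),np.array(b,float).reshape(2,1))[:,0]; return X[:3]/X[3]
def onplane(Pm,p,z):
    H=np.c_[Pm[:,0],Pm[:,1],Pm[:,2]*z+Pm[:,3]]; x=np.linalg.solve(H,[*p,1]); return x[:2]/x[2]
E
python3 - <<'E'
from h import *
a=eyes.read_camera('scene');b=eyes.read_camera('top');Pa,Pb=P(a),P(b)
for n,p,q in(('lid',(284,264),(365,199)),('tin',(421,226),(206,213))):
    (x,s1),(y,s2)=blob(a['img'],p),blob(b['img'],q); X=tri(Pa,x,Pb,y);
    f=lambda M,X:(M@[*X,1])[:2]/(M@[*X,1])[2]
    print(n,x,s1,y,s2,X,f(Pa,X)-x, onplane(Pa,x,89),onplane(Pb,y,89),onplane(Pa,x,94),onplane(Pb,y,94))
for n,Pm,L in(('scene',Pa,[(213,245),(306,243),(307,303),(205,303)]),('top',Pb,[(352,167),(445,186),(433,255),(335,235)])):
    Q=np.array([onplane(Pm,p,70) for p in L]);print(n,Q.round(1).tolist())
    for i in range(4): d=Q[(i+1)%4]-Q[i];print(np.hypot(*d).round(1),np.degrees(np.arctan2(d[1],d[0])).round(1))
for n,c,(u,v) in(('s',a,(270,275)),('t',b,(375,205))):
    w=cv2.resize(c['img'][v-65:v+65,u-75:u+75],None,fx=4,fy=4,interpolation=2); cv2.imwrite(f'pics/c{n}.png',w[:,:,::-1])
im=np.hstack([cv2.imread('pics/cs.png')[:, :],cv2.imread('pics/ct.png')]);cv2.imwrite('pics/crop1.png',cv2.resize(im,(800,347)))
E
```

```text
Traceback (most recent call last):
  File "h.py", line 7, in blob
    n,l,st,ce=cv2.connectedComponentsWithStats(w.astype(np.uint8)); i=1+st[1:,4].argmax()
                                                                        ~~~~~~~~~~~~~~~^^
ValueError: attempt to get argmax of an empty sequence
```

```bash
cat > m.py <<'E'
from h import *
import sys
a=eyes.read_camera('scene');b=eyes.read_camera('top');Pa,Pb=P(a),P(b)
for n,c,(u,v) in(('s',a,(270,275)),('t',b,(375,205))):
    w=cv2.resize(c['img'][v-65:v+65,u-75:u+75],None,fx=4,fy=4,interpolation=2); cv2.imwrite(f'pics/c{n}.png',w[:,:,::-1])
im=np.hstack([cv2.imread('pics/cs.png')[:, :],cv2.imread('pics/ct.png')]);cv2.imwrite('pics/crop1.png',cv2.resize(im,(800,347)))
print([c['img'][q[1],q[0]] for c,q in((a,(284,264)),(b,(365,199)),(a,(421,226)),(b,(206,213)))])
for n,p,q in(('lid',(284,264),(365,199)),('tin',(421,226),(206,213))):
    (x,s1),(y,s2)=blob(a['img'],p,th=60),blob(b['img'],q,th=60); X=tri(Pa,x,Pb,y);
    f=lambda M,X:(M@[*X,1])[:2]/(M@[*X,1])[2]
    print(n,x,s1,y,s2,X,f(Pa,X)-x, onplane(Pa,x,89),onplane(Pb,y,89),onplane(Pa,x,94),onplane(Pb,y,94))
for n,Pm,L in(('scene',Pa,[(213,245),(306,243),(307,303),(205,303)]),('top',Pb,[(352,167),(445,186),(433,255),(335,235)])):
    Q=np.array([onplane(Pm,p,70) for p in L]);print(n,Q.round(1).tolist())
    for i in range(4): d=Q[(i+1)%4]-Q[i];print(np.hypot(*d).round(1),np.degrees(np.arctan2(d[1],d[0])).round(1))
E
python3 m.py
```

```text
[array([25, 26, 24], dtype=uint8), array([61, 63, 72], dtype=uint8), array([22, 20, 20], dtype=uint8), array([51, 55, 66], dtype=uint8)]Traceback (most recent call last):
  File "m.py", line 9, in <module>
    (x,s1),(y,s2)=blob(a['img'],p,th=60),blob(b['img'],q,th=60); X=tri(Pa,x,Pb,y);
                                         ~~~~^^^^^^^^^^^^^^^^^^
  File "h.py", line 7, in blob
    n,l,st,ce=cv2.connectedComponentsWithStats(w.astype(np.uint8)); i=1+st[1:,4].argmax()
                                                                        ~~~~~~~~~~~~~~~^^
ValueError: attempt to get argmax of an empty sequence
```

View pics/crop1.png

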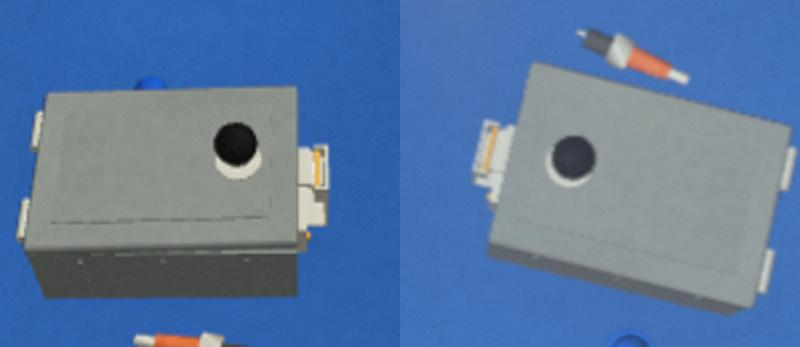

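The crops show the case with the lid down to within a few mm, the knob and its white collar, and the catch at the end. The knob in the hazy top view is only as dark as ~70, so I raise the threshold.

```bash
sed -i "s/th=60/th=88/g" m.py; python3 m.py
```

```text
[array([25, 23, 24], dtype=uint8), array([60, 63, 71], dtype=uint8), array([21, 20, 21], dtype=uint8), array([52, 55, 67], dtype=uint8)]
lid [282.86893204 263.44174757] [  5   6  17  16 206] [364.85185185 198.44444444] [  7   6  15  16 189] [547.95708835 -91.92741128  96.34837879] [ 0.46905075 -0.00488048] [543.05713247 -92.09511346] [549.6742076  -92.01645795] [546.28016952 -92.47450739] [548.57532523 -91.57682159]
tin [420.61780105 225.52879581] [  6   6  16  16 191] [205.75124378 212.72636816] [  6   6  16  16 201] [522.6864212  153.19181119  90.03337745] [ 0.6582908  -0.07735622] [521.88048164 152.53223639] [523.15183866 154.26421003] [525.28106089 150.10191954] [522.22541643 153.10242085]
scene [[466.6, -199.1], [499.1, -44.0], [611.6, -68.3], [574.6, -222.9]]
158.5 78.2
115.1 -12.2
158.9 -103.4
110.6 167.6
top [[605.1, -72.9], [576.2, -221.7], [465.1, -200.8], [494.3, -46.8]]
151.6 -101.0
113.1 169.3
156.7 79.3
113.9 -13.2
```

```bash
cat > plan.py <<'E'
# remaining displacement in tool axes for a world target, spread over n rows
from h import *
import sys
from scipy.spatial.transform import Rotation as R
x,y,z,yaw,n=map(float,sys.argv[1:6]); n=int(n)
s=telemetry.sense(); q=s['tcp_rot']; r=R.from_quat([q[1],q[2],q[3],q[0]])
Y=r.as_matrix()[:,1]; Z=r.as_matrix()[:,2]; a=np.degrees(np.arctan2(Y[1],Y[0]))
# desired: tool straight down, tool y at yaw
yd=np.array([np.cos(np.radians(yaw)),np.sin(np.radians(yaw)),0]);zd=np.array([0,0,-1.]);xd=np.cross(yd,zd)
rd=R.from_matrix(np.c_[xd,yd,zd]); rv=(r.inv()*rd).as_rotvec()
d=np.array([x,y,z])-s['position']
print('t',round(s['t'],2),'pos',s['position'].round(1),'yaw',a.round(1),'turn',rv.round(4),'per row',(rv/n).round(4),'F',s['contact_force'].round(1),'w',s['grip_width'])
for i in range(n):
    print(i,((r*R.from_rotvec(rv*i/n)).inv().apply(d)/n/1000).round(4))
E
python3 plan.py 547 -92 230 -12 15
```

```text
t 0.4 pos [200.3 512.2 231.2] yaw 68.6 turn [-2.0000e-04  2.0000e-04  1.4074e+00] per row [-0.      0.      0.0938] F [-0.2  0.2 -0.2] w 85.47077306829316
0 [-0.0362 -0.0291  0.0001]
1 [-0.0388 -0.0256  0.0001]
2 [-0.041  -0.0218  0.0001]
3 [-0.0429 -0.0179  0.0001]
4 [-0.0443 -0.0138  0.0001]
5 [-0.0454 -0.0096  0.0001]
6 [-0.0461 -0.0053  0.0001]
7 [-0.0464 -0.0009  0.0001]
8 [-0.0463  0.0034  0.0001]
9 [-0.0458  0.0077  0.0001]
10 [-0.0449  0.012   0.0001]
11 [-0.0435  0.0161  0.0001]
12 [-0.0418  0.0202  0.0001]
13 [-0.0398  0.024   0.0001]
14 [-0.0373  0.0276  0.0001]
```

Request:
{"method": "drive_tool", "body": {"motion": [[1, [-0.036, -0.029, 0], [0, 0, 0.094]], [1, [-0.039, -0.026, 0], [0, 0, 0.094]], [1, [-0.041, -0.022, 0], [0, 0, 0.094]], [1, [-0.043, -0.018, 0], [0, 0, 0.094]], [1, [-0.044, -0.014, 0], [0, 0, 0.094]]]}}

```text
t: 0.9
position: [315.8, 308.6, 231.5]
tcp_rot: [0.0, 0.411, 0.912, 0.0]
contact_force: [1.5, 0.1, 0.3]
grip_width: 85.6
grasp_force: 0.0
```

Request:
{"method": "drive_tool", "body": {"motion": [[1, [-0.045, -0.01, 0], [0, 0, 0.094]], [1, [-0.046, -0.005, 0], [0, 0, 0.094]], [1, [-0.046, -0.001, 0], [0, 0, 0.094]], [1, [-0.046, 0.003, 0], [0, 0, 0.094]], [1, [-0.046, 0.008, 0], [0, 0, 0.094]]]}}

```text
t: 1.4
position: [430.2, 107.6, 231.7]
tcp_rot: [0.0, 0.612, 0.791, 0.001]
contact_force: [0.7, 0.7, 0.3]
grip_width: 85.2
grasp_force: 0.0
```

Request:
{"method": "drive_tool", "body": {"motion": [[1, [-0.045, 0.012, 0], [0, 0, 0.094]], [1, [-0.044, 0.016, 0], [0, 0, 0.094]], [1, [-0.042, 0.02, 0], [0, 0, 0.094]], [1, [-0.04, 0.024, 0], [0, 0, 0.094]], [1, [-0.037, 0.028, 0], [0, 0, 0.094]]]}}

```text
t: 1.9
position: [545.8, -94.9, 231.5]
tcp_rot: [0.0, 0.779, 0.627, 0.0]
contact_force: [0.8, 1.1, 0.7]
grip_width: 85.7
grasp_force: 0.0
```

```bash
python3 plan.py 547 -92 150 -12 3; python3 - <<'E'
from h import *
c=eyes.read_camera('wrist');cv2.imwrite('pics/w0.png',c['img'][:,:,::-1]);Pm=P(c)
for X in((547,-92,89),(547,-92,94)): p=Pm@[*X,1];print(p[:2]/p[2])
E
```

```text
t 1.9 pos [545.8 -94.9 231.5] yaw -12.4 turn [ 0.0006 -0.0003 -0.0069] per row [ 0.0002 -0.0001 -0.0023] F [0.8 1.1 0.7] w 85.68736748808973
0 [0.001  0.0002 0.0272]
1 [0.001  0.0002 0.0272]
2 [0.001  0.0002 0.0272]
[318.96354707 219.91316052]
[318.97692487 221.50697211]
```

View pics/w0.png

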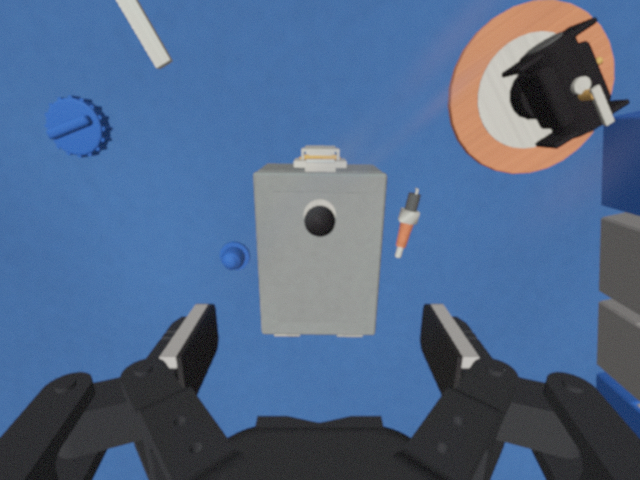

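The wrist view shows the knob at (320,221), where I predicted it (319,221), with the case square to the gripper and the jaws clear. I descend next.

Request:
{"method": "drive_tool", "body": {"motion": [[1, [0.003, 0, 0.03], [0, 0, -0.007]], [1, [0, 0, 0.03], [0, 0, 0]], [1, [0, 0, 0.03], [0, 0, 0]], [1, [0, 0, 0.02], [0, 0, 0]], [1, [0, 0, 0], [0, 0, 0]]]}}

```text
t: 2.45
position: [543.1, -89.2, 117.2]
tcp_rot: [-0.003, 0.776, 0.631, -0.002]
contact_force: [-0.6, -0.2, 0.1]
grip_width: 85.8
grasp_force: 0.0
```

```bash
python3 - <<'E'
from h import *
s=telemetry.sense();print(s['t'],s['position'],s['contact_force'])
c=eyes.read_camera('wrist');Pm=P(c)
for z in(89,94): p=Pm@[547,-92,z,1];p=p[:2]/p[2];print(p)
x,st=blob(c['img'],(int(p[0]),int(p[1])),r=38,th=60);print(x,st,onplane(Pm,x,89),onplane(Pm,x,94))
cv2.imwrite('pics/w1.png',c['img'][:,:,::-1])
# joint fit of height over three views
a=eyes.read_camera('scene')
E
```

```text
2.45 [543.14460884 -89.2210159  117.22329277] [-0.55700617 -0.21798244  0.07204083]
[326.98277126 285.42333009]
[327.12808062 289.65316139]
[327.60282486 288.72655367] [  15   14   48   48 1770] [546.94313663 -93.96641457] [547.34476191 -91.5296356 ]
```

View pics/w1.png

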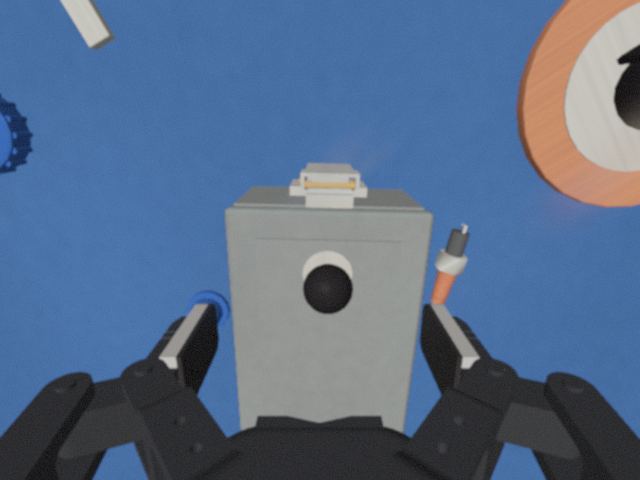

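Knob at (327,289), about 4 mm off the jaw centre line; I correct that on the way down.

```bash
python3 plan.py 547 -92.5 75 -12 1
```

```text
t 2.55 pos [545.8 -89.9 121.6] yaw -11.7 turn [-0.0001 -0.0001  0.0048] per row [-0.0001 -0.0001  0.0048] F [-0.5 -0.1  1.2] w 85.21873215560237
0 [-0.0023  0.0017  0.0466]
```

Request:
{"method": "drive_tool", "body": {"motion": [[1, [-0.002, 0.002, 0.012], [0, 0, 0.005]], [1, [0, 0, 0.012], [0, 0, 0]], [1, [0, 0, 0.012], [0, 0, 0]], [1, [0, 0, 0.01], [0, 0, 0]], [1, [0, 0, 0], [0, 0, 0]]]}}

```text
t: 3.05
position: [545.7, -91.9, 72.7]
tcp_rot: [-0.002, 0.777, 0.629, -0.001]
contact_force: [-0.8, -0.5, -0.6]
grip_width: 85.7
grasp_force: 0.0
```

Request:
{"method": "drive_tool", "body": {"motion": [[-0.3, [0, 0, 0], [0, 0, 0]], [-0.3, [0, 0, 0], [0, 0, 0]], [-0.3, [0, 0, 0], [0, 0, 0]], [-0.3, [0, 0, 0], [0, 0, 0]], [-0.3, [0, 0, 0], [0, 0, 0]]]}}

```text
t: 3.55
position: [547.5, -92.5, 75.7]
tcp_rot: [0.0, 0.777, 0.629, 0.0]
contact_force: [0.2, -0.9, -0.4]
grip_width: 29.7
grasp_force: 0.0
```

Request:
{"method": "drive_tool", "body": {"motion": [[-1, [0, 0, 0], [0, 0, 0]], [-1, [0, 0, 0], [0, 0, 0]], [-1, [0, 0, 0], [0, 0, 0]], [-1, [0, 0, 0], [0, 0, 0]], [-1, [0, 0, 0], [0, 0, 0]]]}}

```text
t: 4.05
position: [547.0, -92.3, 75.8]
tcp_rot: [-0.0, 0.777, 0.629, -0.0]
contact_force: [-3.4, 0.2, 5.8]
grip_width: 23.0
grasp_force: 58.5
```

Width 23 mm on a 26 mm ball means the grip is above the equator. I open, go lower and re-grip.

Request:
{"method": "drive_tool", "body": {"motion": [[-0.2, [0, 0, 0], [0, 0, 0]], [-0.2, [0, 0, 0], [0, 0, 0]], [-0.2, [0, 0, 0], [0, 0, 0]], [-0.2, [0, 0, 0.002], [0, 0, 0]], [-0.2, [0, 0, 0.001], [0, 0, 0]]]}}

```text
t: 4.55
position: [547.7, -92.4, 73.5]
tcp_rot: [0.0, 0.777, 0.629, 0.0]
contact_force: [-1.8, 1.3, 8.6]
grip_width: 34.3
grasp_force: 4.5
```

```bash
python3 plan.py 547 -92.5 71 -12 1; sed -i 's/th=88)); X/th=88)); X/' m.py; python3 - <<'E'
from h import *
for k in range(2):
    s=telemetry.sense();print(s['position'],s['contact_force'])
    c=eyes.read_camera('wrist')
cv2.imwrite('pics/w2.png',c['img'][:,:,::-1])
E
```

```text
t 4.55 pos [547.7 -92.4  73.5] yaw -12.0 turn [ 0.0009 -0.0003 -0.0005] per row [ 0.0009 -0.0003 -0.0005] F [-1.8  1.3  8.6] w 34.29914154713515
0 [-0.0002 -0.0006  0.0025]
[547.65794326 -92.39184349  73.48486641] [-1.78488645  1.33558512  8.5963462 ]
[547.66530501 -92.36983834  73.35991667] [-1.55093626  0.60308429  2.04779445]
```

View pics/w2.png

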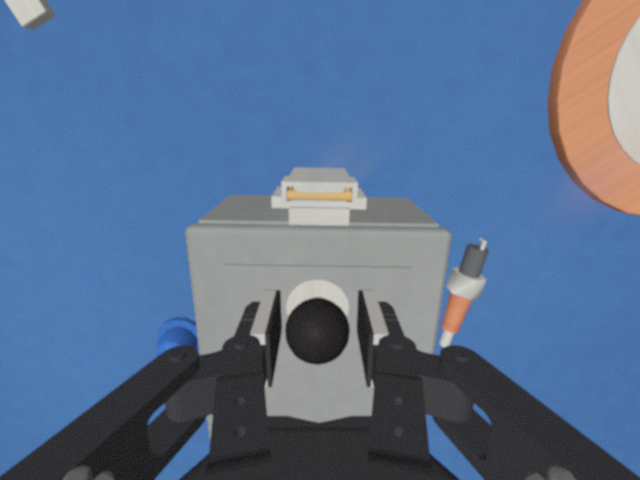

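The jaws straddle the knob at (318,330), well centred. The tips were close to the lid surface, so I back off slightly before gripping.

Request:
{"method": "drive_tool", "body": {"motion": [[-0.2, [0, 0, -0.001], [0, 0, 0]], [-0.2, [0, 0, 0], [0, 0, 0]], [-0.2, [0, 0, 0], [0, 0, 0]], [-0.2, [0, 0, 0], [0, 0, 0]], [-0.2, [0, 0, 0], [0, 0, 0]]]}}

```text
t: 5.15
position: [547.6, -92.4, 74.1]
tcp_rot: [0.0, 0.777, 0.629, 0.0]
contact_force: [-2.2, 1.0, 4.9]
grip_width: 34.4
grasp_force: 2.8
```

Request:
{"method": "drive_tool", "body": {"motion": [[-1, [0, 0, 0], [0, 0, 0]], [-1, [0, 0, 0], [0, 0, 0]], [-1, [0, 0, -0.0005], [0, 0, 0]], [-1, [0, 0, 0], [0, 0, 0]], [-1, [0, 0, 0], [0, 0, 0]]]}}

```text
t: 5.65
position: [547.0, -91.7, 72.5]
tcp_rot: [-0.001, 0.777, 0.629, 0.0]
contact_force: [1.3, 2.0, -4.3]
grip_width: 22.6
grasp_force: 58.9
```

Request:
{"method": "drive_tool", "body": {"motion": [[-1, [0, 0, 0], [0, 0, 0]], [-1, [0, 0, 0], [0, 0, 0]], [-1, [0, 0, 0], [0, 0, 0]], [-1, [0, 0, 0], [0, 0, 0]], [-1, [0, 0, 0], [0, 0, 0]]]}}

```text
t: 6.15
position: [547.0, -92.0, 73.5]
tcp_rot: [-0.001, 0.777, 0.629, -0.0]
contact_force: [-0.0, 4.5, -5.6]
grip_width: 22.8
grasp_force: 59.3
```

Request:
{"method": "drive_tool", "body": {"motion": [[-1, [0, 0, -0.001], [0, 0, 0]], [-1, [0, 0, -0.001], [0, 0, 0]], [-1, [0, 0, 0], [0, 0, 0]], [-1, [0, 0, 0], [0, 0, 0]], [-1, [0, 0, 0], [0, 0, 0]]]}}

```text
t: 6.65
position: [546.9, -92.5, 75.4]
tcp_rot: [-0.0, 0.777, 0.629, -0.0]
contact_force: [0.5, 3.2, -8.1]
grip_width: 23.2
grasp_force: 60.4
```

Request:
{"method": "drive_tool", "body": {"motion": [[-1, [0, 0, -0.0005], [0, 0, 0]], [-1, [0, 0, 0], [0, 0, 0]], [-1, [0, 0, 0], [0, 0, 0]], [-1, [0, 0, 0], [0, 0, 0]], [-1, [0, 0, 0], [0, 0, 0]]]}}

```text
t: 7.15
position: [546.9, -92.6, 76.0]
tcp_rot: [-0.0, 0.777, 0.629, -0.001]
contact_force: [-1.4, 0.7, -9.7]
grip_width: 23.1
grasp_force: 60.8
```

```bash
python3 - <<'E'
from h import *
for k in range(5):
    c=eyes.read_camera('wrist'); s=telemetry.sense();print(s['t'],s['position'].round(1),s['contact_force'].round(1))
b=eyes.read_camera('scene')['img'][225:325,240:340];w=c['img'][150:350,180:460]
im=np.hstack([cv2.resize(w,(480,343)),cv2.resize(b,(320,343),interpolation=2)])
cv2.imwrite('pics/w3.png',im[:,:,::-1])
E
```

```text
7.2 [546.8 -92.6  76. ] [ -0.8   1.  -10.1]
7.25 [546.9 -92.6  76. ] [ -1.6   1.3 -10.5]
7.3 [546.8 -92.6  76. ] [ -2.7   0.5 -10.5]
7.35 [546.8 -92.6  76. ] [-1.2  0.8 -9.8]
7.4 [546.9 -92.6  76. ] [ -2.1   0.2 -10.6]
```

View pics/w3.png

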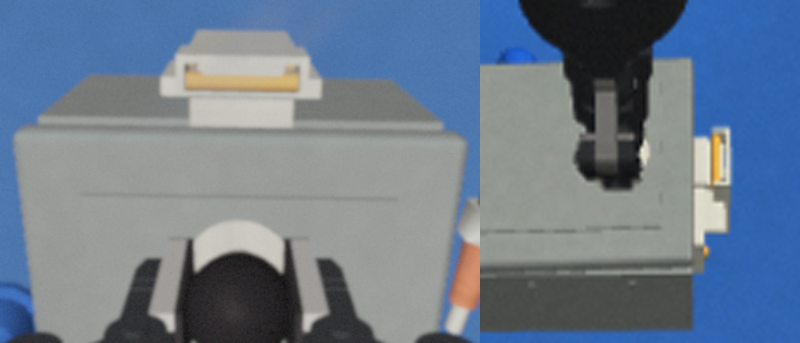

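Force climbed steadily to about 10 N over about 3 mm while the lid edge stayed down: the catch is holding. I ease back down before it could let go.

Request:
{"method": "drive_tool", "body": {"motion": [[-1, [0, 0, 0.001], [0, 0, 0]], [-1, [0, 0, 0.001], [0, 0, 0]], [-1, [0, 0, 0.001], [0, 0, 0]], [-1, [0, 0, 0], [0, 0, 0]], [-1, [0, 0, 0], [0, 0, 0]]]}}

```text
t: 7.95
position: [547.0, -92.0, 73.7]
tcp_rot: [-0.0, 0.777, 0.629, -0.0]
contact_force: [-4.7, 3.4, -5.7]
grip_width: 22.7
grasp_force: 59.9
```

Request:
{"method": "drive_tool", "body": {"motion": [[-1, [0, 0, 0.001], [0, 0, 0]], [-1, [0, 0, 0.001], [0, 0, 0]], [-1, [0, 0, 0], [0, 0, 0]], [-1, [0, 0, 0], [0, 0, 0]], [-1, [0, 0, 0], [0, 0, 0]]]}}

```text
t: 8.45
position: [547.2, -91.7, 72.3]
tcp_rot: [-0.0, 0.777, 0.629, 0.0]
contact_force: [-4.9, 4.3, -4.2]
grip_width: 23.0
grasp_force: 59.7
```

Request:
{"method": "drive_tool", "body": {"motion": [[-1, [0, 0, 0.001], [0, 0, 0]], [-1, [0, 0, 0.001], [0, 0, 0]], [-1, [0, 0, 0], [0, 0, 0]], [-1, [0, 0, 0], [0, 0, 0]], [-1, [0, 0, 0], [0, 0, 0]]]}}

```text
t: 8.95
position: [547.3, -91.4, 70.9]
tcp_rot: [-0.001, 0.777, 0.629, 0.001]
contact_force: [-6.3, 5.9, -1.0]
grip_width: 22.7
grasp_force: 59.9
```

Request:
{"method": "drive_tool", "body": {"motion": [[-0.2, [0, 0, 0], [0, 0, 0]], [-0.2, [0, 0, 0], [0, 0, 0]], [-0.2, [0, 0, -0.001], [0, 0, 0]], [-0.2, [0, 0, -0.005], [0, 0, 0]], [0.2, [0, 0, -0.01], [0, 0, 0]]]}}

```text
t: 9.45
position: [547.3, -92.6, 85.7]
tcp_rot: [-0.0, 0.777, 0.629, -0.0]
contact_force: [-1.1, 0.3, -0.1]
grip_width: 47.2
grasp_force: 0.0
```

Request:
{"method": "drive_tool", "body": {"motion": [[0.5, [0, 0, -0.02], [0, 0, 0]], [0.5, [0, 0, -0.03], [0, 0, 0]], [0.5, [0, 0, -0.04], [0, 0, 0]], [0.5, [0, 0, -0.04], [0, 0, 0]], [0.5, [0, 0, 0], [0, 0, 0]]]}}

```text
t: 9.95
position: [550.8, -93.4, 224.6]
tcp_rot: [0.007, 0.777, 0.629, 0.005]
contact_force: [0.3, -0.1, 0.1]
grip_width: 64.1
grasp_force: 0.0
```

Request:
{"method": "drive_tool", "body": {"motion": [[0.5, [-0.04, 0, 0], [0, 0, 0]], [0.5, [-0.04, 0, 0], [0, 0, 0]], [0.5, [-0.04, 0, 0], [0, 0, 0]], [0.5, [-0.04, 0, 0], [0, 0, 0]], [0.5, [-0.04, 0, 0], [0, 0, 0]]]}}

```text
t: 10.45
position: [505.2, -289.6, 215.8]
tcp_rot: [0.001, 0.777, 0.629, 0.0]
contact_force: [0.3, 0.2, 0.4]
grip_width: 63.7
grasp_force: 0.0
```

```bash
python3 m.py | head -3; python3 -c "
import cv2,numpy as np
from h import *
a=eyes.read_camera('scene')['img'];o=cv2.imread('pics/scene0.png')[:,:,::-1]
im=np.hstack([cv2.resize(x[230:330,195:325],(400,308),interpolation=2) for x in(o,a)]);cv2.imwrite('pics/cmp.png',im[:,:,::-1])
for n,q in(('scene',(283,263)),):
  print(blob(o,q,th=60)[0],blob(a,q,th=60)[0])
print(telemetry.sense()['contact_force'],telemetry.sense()['t'])"
```

```text
[array([28, 26, 26], dtype=uint8), array([59, 63, 71], dtype=uint8), array([21, 23, 23], dtype=uint8), array([52, 57, 67], dtype=uint8)]
lid [283.76097561 265.19512195] [  6   8  17  16 205] [363.72222222 198.95      ] [  6   7  15  15 180] [548.24843731 -90.70574695  91.19364995] [ 0.52722226 -0.00596143] [546.66399768 -91.35690581] [548.84387443 -90.26370413] [549.85679525 -91.74248878] [547.75039125 -89.83546494]
tin [420.58510638 225.42553191] [  6   6  16  16 188] [205.765 212.69 ] [  6   6  16  16 200] [522.68077195 153.0858824   90.35000936] [ 0.66947347 -0.07869841] [521.65735691 152.56093363] [523.20941005 154.24565094] [525.05980681 150.13037619] [522.28261347 153.08398244]
[282.91099476 263.40314136] [283.96174863 265.13661202]
[0.17064622 0.22432343 0.41848801] 10.6
```

View pics/cmp.png

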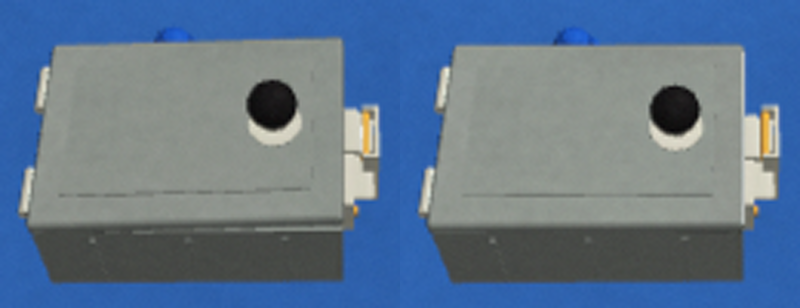

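The before/after crops show that the lid's gap, visible at first along the front edge, has closed. The knob sits about 5 mm lower (z 91 against 96 by the same triangulation), so the lid is fully home. The tin knob is unmoved to 0.1 px, and the robot is clear.

```bash
python3 -c "
from bench import arm
print(arm.job_done())"
```

```text
the job is handed in; nothing more can be done
None
```

The job is handed in with the lid caught and fully home, but not in the order asked: the lid wasn't caught at first, and my gripping of the knob seems to have snapped it shut (knob about 5 mm lower) before I tugged; the tug then met about 10 N with the catch holding, after which I let go, and the tin did not move.

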